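Change the stir bar in the dish for the longest one in the tray

TASK

The stir bar in the glass dish on the stirrer is too short. First clear the pipette that lies across the stir-bar tray by laying it in its rest, then put the short bar away flat in the tray's one empty pocket, and last take the longest bar out of the tray and set it down gently (not dropped) flat in the middle of the dish. The two bars must never be in the dish together; leave the other bars, the dish, the bottles, the jar and the blue tip box where they are.

Things in the scene. Friction and masses are not known exactly. Their poses are not given: they have to be found in the camera images.
- tray: Grey fixed tray, 112 (x) by 194 mm (y), origin under its centre. Four pockets 104 mm long run along x at y = -60, -20, 20, 60 mm, floor 18 mm high (ridge 10 mm wide). Where |x| is 22 to 52 mm, ribs 28 mm high leave slots 18 mm wide; where |x| is under 22 mm there are no ribs and fingers can go down beside the ridge to the base, 5 mm high. Walls at y = +-94.5 mm: 5 mm thick, 36 mm high.
- empty_pocket: The one empty pocket of the tray: origin at the middle of its floor (18 mm above the bench), where a thin dark strip 100 x 9 mm is printed; x runs along the pocket, z up. It may be any of the four.
- long_bar: The longest stir bar: white, octagonal, 95 mm long along its x, 12 mm across flats, about 57 g; origin at its centre. Lies along a tray pocket, centre 24 mm above the bench.
- mid_bar_a: White octagonal stir bar, 75 mm long along its x, 12 mm across flats, origin at its centre; lies in another pocket and stays there.
- mid_bar_b: Like mid_bar_a: 75 mm long, in another pocket; stays there.
- short_bar: The short stir bar: white, octagonal, 60 mm long along its x, 12 mm across flats, about 36 g; origin at its centre. Lies on the floor of the dish at any yaw.
- dish: Loose shallow round glass dish on the stirrer's plate, outer diameter 150 mm, wall 4 mm, 35 mm high, floor 5 mm thick; origin under its centre, 60 mm above the bench. About 0.35 kg.
- dish_floor (a point): Centre of the dish's inner floor (65 mm above the bench); the rim is 30 mm above it and its inner diameter is 142 mm.
- stirrer: White magnetic stirrer fixed to the bench; origin on the bench below the centre of its 150 x 150 mm plate. Its top is 60 mm high; the housing reaches 120 mm to its -x (control panel), 80 mm to its +x and 80 mm to either y.
- pipette: Loose white pipette, 232 mm long, 100 g, lying across the tray's side walls (underside 36 mm up), blocking all pockets. Origin in its underside at the centre of mass, x from handle to nozzle. Handle 26 mm wide, 25 mm high, x = -109 to 31 mm (plus a thumb button of 14 mm; hook 8 mm high on top at x = -90); then shaft 18 mm thick to x = 80, nozzle 12 mm to x = 109 mm, undersides flush.
- rest: Pipette rest fixed to the bench: base 130 x 70 x 8 mm, origin under its centre; two aluminium saddles at x = -50 and +50 mm, each 10 mm thick. The pipette lies along its x, either way round, with its middle over the rest's middle.
- rest_seat (a point): Middle between the saddles, at the height of the saddle floors (35 mm above the bench); the pipette's underside comes to lie here. The cheeks either side of the floors leave a gap of 36 mm and stand 15 mm above it; x along the pipette.
- amber_bottle: Loose amber bottle, 70 mm diameter, 180 mm high, origin under its centre; leave alone.
- white_bottle: Loose white bottle, 60 mm diameter, 165 mm high, origin under its centre; leave alone.
- tip_box: Loose blue tip box with clear lid, 85 x 120 mm, 57 mm high, origin under its centre; leave alone.
- jar: Loose glass jar, 64 mm diameter, 120 mm high, origin under its centre; leave alone.

How it is judged:
By the outcome, as a careful person would: the job done as asked, in the order asked, and still so for the second after the job is handed in, with the robot touching nothing.
It also fails if it takes over 72 s, if anything falls off the work surface, if the arm or the gripper's body presses on something with over 40 N, if the wrist force passes 120 N, or if a joint passes its speed limit or range.

ROBOT

A 6-joint arm with a two-finger parallel gripper is mounted at the origin on the work surface. World frame = base frame: x ahead of the robot, y to its left, z up, the work surface at z = 0. Lengths are in m, angles in rad, forces in N, time in s.
With the tool pointing down it reaches from about 0.275 to 0.75 m from the base axis. Payload 10.2 kg.
Tool frame: the origin (TCP) lies at the very end of the fingers, on their centre line; the grasp point (between the pads) lies 19 mm behind it (arm.tcp_to_grasp is the distance from the TCP to the grasp point, in m); z points along the fingers, y is the line along which they close (so a half turn about z gives the same grasp; the last joint's range is limited). The gripper opens to 88 mm and grips with 3 to 60 N. Pads are 18 mm wide; open, the fingers measure 123 mm over their backs; the gripper's body (75 mm by 187 mm) begins 45 mm behind the grasp point.
Start: joints at [-1.432, 0.313, 1.498, -0, 1.331, -0.223], TCP at [0.186, -0.491, 0.239] pointing down, gripper open.
Joint ranges: [-2.94, 2.94], [-0.97, 2.17], [0.19, 2.56], [-1.23, 4.37], [0.02, 3.11], [-2.88, 2.88]. Speed limits (rad/s): [2.39, 2.39, 3.01, 3.14, 3.14, 3.14].

INTERFACE

Orientations are given as a rotation vector (axis times angle).
In Python, from rig import arm gives the robot as it stands. The module is installed in compiled form; this text tells all that it offers.
- The arm moves only by the tool send_rows, never from a script. Its argument "moves" is text: rows parted by semicolons, each of 6 numbers parted by spaces: the shift along the tool's x, y, z in units of 50 cm (1.0 is 50 cm), then the turn, a rotation vector about the tool's x, y, z in units of 360 degrees (1.0 is 360 degrees). A call has 1 to 20 rows; each row is the pose to reach, as a shift and turn from the pose commanded when the call began, along the tool's axes at that moment, turning the shorter way round; what a row does not reach only later rows make up. A row lasts 1/8 s, in which the tool goes at most 62.5 mm and 10.7 degrees, less where a joint would pass 70% of its speed; a pose out of reach is approached as far as the arm can. A call with a number of a shift or a turn outside -1 to 1 is refused whole. A call with a gripper value outside its range is refused whole. "fingers" is the closure, from 0 (fully open) to 1 (shut), set as the call begins (left out, the last holds). The fingers move at their own pace and stop on an object; "squeeze" is the grip in N (left out, the last holds). Time passes only in rows, so rows that repeat a pose let the fingers close. It gives the time, the measured TCP pose, the force, the opening and the grip force at its end, in the units of the state.
- arm.get_state(): the state, without advancing time (a new reading comes with each control period).
- arm.capture(name): name is "side" or "top"; returns a dict with "img" (400x640x3 uint8, red, green, blue), "depth" (400x640 float32, m along the optical axis (not along the pixel's ray), 0 where there is no reading), "vertical_fov" (degrees; the focal length in pixels is half the picture's height over the tangent of half this angle, whatever the lens; pixels are square), "cx", "cy" (the principal point, pixels), "extrinsics" (4x4, takes a point from camera to world coordinates). Camera axes: x right, y down, z forward; pixel columns grow to the right and rows downward; lengths in m; the calibration is good to about 2 mm. A picture is of the moment at which its call begins.
- arm.finish_job(): hands the job in; it is judged then, once.
The state is a dict: "time": time; "joints": joint angles; "dq": joint speeds; "effort": joint torques, N m; "eef_pos": TCP position; "tool_rot": TCP orientation; "ft_force": force on the tool from outside, world axes, zero at the start; "torque": the same for the moment, N m; "gripper_width": opening from 0.0 (shut) to 1.0 (fully open); "grip_force": force on a finger pad.
Only numpy, scipy, OpenCV 4.12 (cv2) and the standard library are available. Lean on these libraries where they do the work, as an engineer would, in place of code of your own. Each camera call takes 0.05 s, during which the arm holds its last target. There are 200 camera calls.

## Working session

There is one attempt and no reset: what is moved stays moved. The work goes in short steps, Python scripts to look and compute and a tool call to move; the robot and the scene stay as the last step left them, time stands still between calls to the robot, and variables do not carry over. Pictures are saved under pics/ and viewed, at most 10 in all, crops included, and the job is handed in when it is done.

Besides the shell and the picture viewer there is one more tool, called after "Call:" in YAML: its name, and indented under it one key for each argument. send_rows: Moves the arm, as the interface text tells. Shifts and turns lie within -1 to 1; 1 stands for 50 cm of shift or 360 degrees of turn. Its arguments: {"type":"object","properties":{"moves":{"type":"string"},"fingers":{"type":"number"},"squeeze":{"type":"number"}},"required":["moves"]}

```bash
mkdir -p pics
cat > h.py <<'E'
import numpy as np, cv2, pickle
from rig import arm
def cap(n,save=None):
    c=arm.capture(n)
    if save: cv2.imwrite('pics/'+save+'.png',c['img'][:,:,::-1])
    c['f']=200/np.tan(np.radians(c['vertical_fov'])/2); return c
def ray(c,u,v):
    E=np.array(c['extrinsics']); d=E[:3,:3]@np.array([(u-c['cx'])/c['f'],(v-c['cy'])/c['f'],1]); return E[:3,3],d
def onz(c,u,v,z):
    o,d=ray(c,u,v); return o+d*(z-o[2])/d[2]
def cloud(c):
    v,u=np.mgrid[0:400,0:640]; z=c['depth']; E=np.array(c['extrinsics'])
    P=np.stack([(u-c['cx'])/c['f']*z,(v-c['cy'])/c['f']*z,z],-1)
    W=P@E[:3,:3].T+E[:3,3]; W[z==0]=np.nan; return W
def tri(c1,p1,c2,p2):
    o1,d1=ray(c1,*p1); o2,d2=ray(c2,*p2)
    s=np.linalg.lstsq(np.stack([d1,-d2],1),o2-o1,rcond=None)[0]
    a,b=o1+d1*s[0],o2+d2*s[1]; return (a+b)/2,np.linalg.norm(a-b)
E
python3 - <<'E'
from h import *
for n in ('top','side'):
    c=cap(n,n+'0'); print(n,c['f'],c['cx'],c['cy'],np.round(c['extrinsics'],3).tolist())
    pickle.dump(c,open(n+'.pkl','wb'))
s=arm.get_state(); print(s['eef_pos'],s['tool_rot'],s['time'])
E
```

```text
top 460.53795790087264 318.81170926632615 198.52783564962553 [[-0.021, -0.989, 0.144, 0.408], [-1.0, 0.021, -0.004, 0.099], [0.001, -0.144, -0.99, 1.226], [0.0, 0.0, 0.0, 1.0]]
side 455.75957102323724 314.94376729948897 202.73561011367644 [[-0.991, -0.084, 0.107, 0.477], [-0.136, 0.665, -0.734, 0.922], [-0.009, -0.742, -0.67, 0.828], [0.0, 0.0, 0.0, 1.0]]
[ 0.18578077 -0.49080662  0.23823731] [-3.08923412e+00 -5.65042365e-01 -5.19691020e-05] 0.1
```

View pics/top0.png

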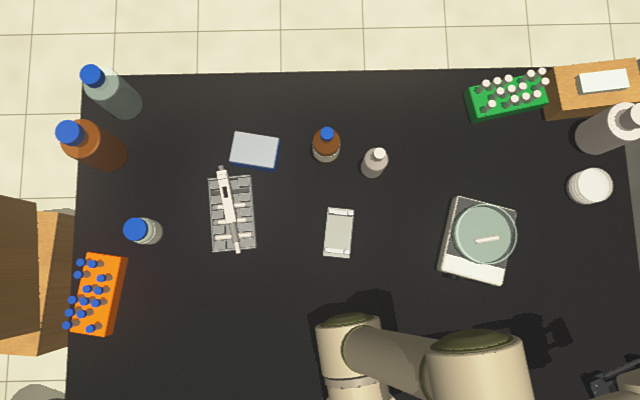

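View pics/side0.png

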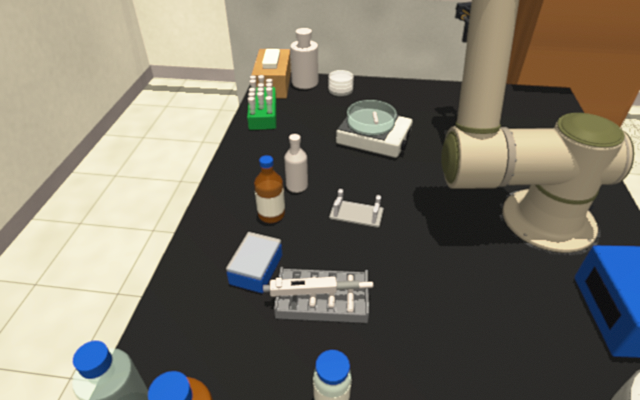

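The top view shows the pipette across the tray at about (229,208), nozzle end at (238,252), and the rest at (339,233). The stirrer and dish are at (484,236) with the short bar at (487,239). The side view agrees: tray (322,295), rest (357,212), dish (371,118).

Run:
```python
from h import *
t=pickle.load(open('top.pkl','rb')); s=pickle.load(open('side.pkl','rb'))
def crop(c,u,v,w,h,k): return cv2.resize(c['img'][v:v+h,u:u+w,::-1],None,fx=k,fy=k,interpolation=cv2.INTER_CUBIC)
o=np.zeros((600,800,3),np.uint8)
def put(im,x,y): o[y:y+im.shape[0],x:x+im.shape[1]]=im
put(crop(t,195,160,66,100,6),0,0)           # tray top
put(crop(t,318,200,40,62,5),400,0)           # rest
put(crop(t,440,192,80,96,4)[:,:200],600,0)
put(crop(t,440,192,80,96,3),560,310)
put(crop(s,325,185,64,45,2),400,320)
cv2.imwrite('pics/c1.png',o)
cv2.imwrite('pics/c2.png',crop(s,260,260,120,66,6))
W=cloud(t)
for n,(u,v) in dict(pip=(229,208),noz=(237,246),tray=(232,213),rest=(339,233),dish=(484,236),bar=(487,239),stir=(478,268),box=(255,150),amb=(326,134),wh=(376,156),jar=(135,229)).items():
    print(n,np.round(W[v,u],3),np.round(onz(t,u,v,0.03),3))
```

```text
pip [0.559 0.325 0.057] [0.562 0.33  0.03 ]
noz [0.462 0.306 0.045] [0.463 0.309 0.03 ]
tray [0.546 0.316 0.06 ] [0.549 0.322 0.03 ]
rest [0.493 0.043 0.006] [0.491 0.044 0.03 ]
dish [ 0.473 -0.319  0.065] [ 0.475 -0.332  0.03 ]
bar [ 0.465 -0.322  0.076] [ 0.467 -0.339  0.03 ]
stir [ 0.394 -0.302  0.055] [ 0.394 -0.311  0.03 ]
box [0.709 0.258 0.059] [0.717 0.262 0.03 ]
amb [0.713 0.075 0.179] [0.757 0.072 0.03 ]
wh [ 0.662 -0.043  0.161] [ 0.694 -0.06   0.03 ]
jar [0.505 0.537 0.122] [0.513 0.574 0.03 ]
```

View pics/c1.png

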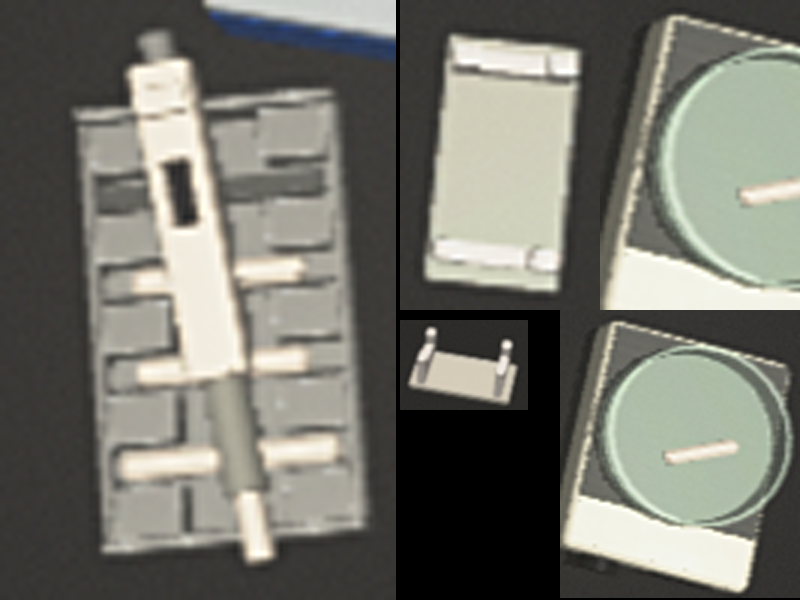

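View pics/c2.png

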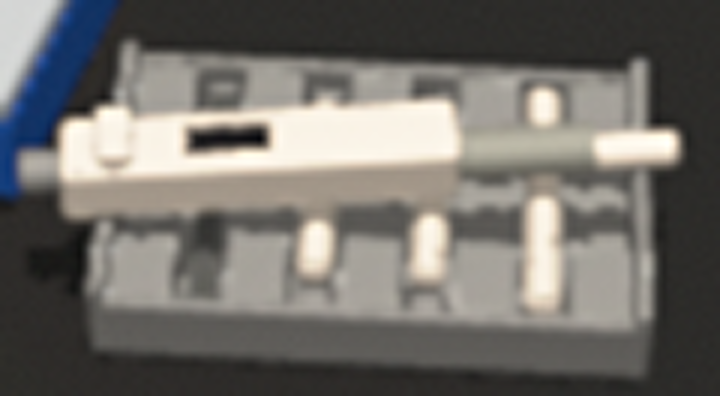

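The crops show the empty dark pocket second from the top in c1 at (210,187), nearest the tip box. The long bar is in the lowest pocket at (230,458), and the pipette window is at (181,193). The rest's base corners are (447,35), (580,50), (558,292) and (425,280).

```bash
cat >> h.py <<'E'
from scipy.spatial.transform import Rotation as Ro
def go(p,yaw,label=''):
    """shift/turn (tool axes, units) from present pose to TCP p, pointing down, tool x at yaw deg (mod 180)"""
    s=arm.get_state(); R=Ro.from_rotvec(s['tool_rot']); best=None
    for y in (yaw,yaw+180):
        y=np.radians(y); c,q=np.cos(y),np.sin(y)
        T=Ro.from_matrix(np.array([[c,q,0],[q,-c,0],[0,0,-1]]).T)
        r=(R.inv()*T).as_rotvec()
        if best is None or np.linalg.norm(r)<np.linalg.norm(best): best=r
    print(label,np.round(R.inv().apply(np.array(p)-s['eef_pos'])/.5,4),np.round(best/2/np.pi,4))
E
python3 - <<'E'
from h import *
t=pickle.load(open('top.pkl','rb')); s=pickle.load(open('side.pkl','rb'))
T=lambda x,y:((x+.5)/6-.5+195,(y+.5)/6-.5+160)
S=lambda x,y:((x+.5)/6-.5+260,(y+.5)/6-.5+260)
for n,a,b in (('window',T(181,193),S(228,136)),('tip',T(258,556),S(680,147)),):
    print(n,tri(t,a,s,b))
W=cloud(t); H=cloud(s)
for nm,C in (('top',W),('side',H)):
  m=(C[...,2]>.053)&(C[...,2]<.068)&(C[...,0]>.42)&(C[...,0]<.66)&(C[...,1]>.24)&(C[...,1]<.40)
  P=C[m]; (c,sz,an)=cv2.minAreaRect(P[:,:2].astype(np.float32)*1000); print(nm,len(P),c,sz,an,np.median(P[:,2]))
g=t['img'].astype(int); m=((g.min(2)>195)).astype(np.uint8); m[:, :195]=0;m[:,261:]=0;m[:160]=0;m[260:]=0
n,l,st,ce=cv2.connectedComponentsWithStats(m)
for i in range(1,n):
  if st[i,4]>8:
    v,u=np.where(l==i); P=np.array([onz(t,a,b,.061 if st[i,4]>200 else .028) for a,b in zip(u,v)])
    print(st[i],np.round(ce[i],1),[np.round(q,1) for q in cv2.minAreaRect(P[:,:2].astype(np.float32)*1000)])
R=lambda x,y:((x-400+.5)/5-.5+318,(y+.5)/5-.5+200)
Q=np.array([onz(t,*R(*p),.008) for p in((447,35),(580,50),(558,292),(425,280))]);print('rest',np.round(Q,4).tolist(),Q.mean(0))
for i in range(4):d=Q[(i+1)%4]-Q[i];print(np.linalg.norm(d),np.degrees(np.arctan2(d[1],d[0]))%180)
for nm,C in (('top',W),('side',H)):
  m=(C[...,2]>.025)&(C[...,2]<.06)&(C[...,0]>.40)&(C[...,0]<.58)&(C[...,1]>0)&(C[...,1]<.10); P=C[m]
  for k in (0,1):
    q=P[(P[:,0]>.49)==k]; print(nm,k,len(q),np.round([q.min(0),q.max(0),np.median(q,0)],3).tolist())
E
```

```text
window (array([0.60091098, 0.33489479, 0.06254854]), np.float64(0.0010831021905641472))
tip (array([0.44504621, 0.30469055, 0.04420734]), np.float64(0.0027248441246361826))
top 577 (566.5586547851562, 328.9447326660156) (189.18435668945312, 27.34552574157715) 11.412686347961426 0.05990567962591031
side 827 (567.930908203125, 329.0483703613281) (187.9281005859375, 30.015872955322266) 11.250283241271973 0.060770208539947634
[230 160  31   6  95] [249.2 161.4] [array([690.3, 287.5]), array([81.2, 13.4]), np.float64(79.2)]
[217 170  19  53 436] [225.6 198.7] [array([590. , 332.2]), array([135.8,  43.2]), np.float64(1.8)]
[234 203  11   3  23] [239.5 204.3] [array([572.7, 304.2]), array([26.2,  5.3]), np.float64(88.8)]
[237 218   9   3  17] [241.2 219.4] [array([531.8, 298.8]), array([ 5.2, 21. ]), np.float64(8.3)]
[239 233  12   4  30] [244.6 234.5] [array([492.3, 289.5]), array([ 6. , 28.9]), np.float64(5.1)]
[216 235  15   4  39] [223.1 236.6] [array([488.1, 345.4]), array([ 6.2, 36.7]), np.float64(4.5)]
[235 242   5  11  32] [236.8 247. ] [array([460.3, 309.7]), array([27.7,  7. ]), np.float64(12.7)]
rest [[0.5635, 0.0731, 0.008], [0.554, 0.0024, 0.008], [0.4264, 0.0181, 0.008], [0.4341, 0.0877, 0.008]] [0.49449488 0.04531067 0.008     ]
0.07129715251131198 82.30377154640185
0.12854372268727776 173.007600703835
0.0700664764867123 83.66793131440757
0.13023282698350852 173.54872378042424
top 0 102 [[0.438, 0.021, 0.029], [0.452, 0.084, 0.055], [0.445, 0.052, 0.037]]
top 1 113 [[0.536, 0.01, 0.028], [0.552, 0.072, 0.054], [0.544, 0.04, 0.036]]
side 0 108 [[0.439, 0.018, 0.025], [0.456, 0.089, 0.054], [0.448, 0.051, 0.04]]
side 1 114 [[0.539, 0.006, 0.025], [0.555, 0.073, 0.054], [0.546, 0.041, 0.039]]
```

Run:
```python
from h import *
go([.552,.3255,.15],11.2)
```

```text
[ 1.2629 -1.2675  0.1781] [-0.0002 -0.      0.0265]
```

Call:
send_rows:
  moves: "0.1 -0.1 0.01 0 0 0.003;0.2 -0.2 0.03 0 0 0.006;0.3 -0.3 0.05 0 0 0.01;0.4 -0.4 0.06 0 0 0.013;0.5 -0.5 0.07 0 0 0.015;0.6 -0.6 0.085 0 0 0.018;0.7 -0.7 0.1 0 0 0.02;0.8 -0.8 0.11 0 0 0.022;0.9 -0.9 0.125 0 0 0.024;0.98 -0.98 0.14 0 0 0.0265;0.98 -0.98 0.14 0 0 0.0265;0.98 -0.98 0.14 0 0 0.0265;0.98 -0.98 0.14 0 0 0.0265;0.98 -0.98 0.14 0 0 0.0265;0.98 -0.98 0.14 0 0 0.0265"
  fingers: 0

```text
time: 1.98
eef_pos: [0.4706, 0.1396, 0.1691]
tool_rot: [3.127, 0.303, 0.001]
ft_force: [-0.3, 0.0, 0.3]
gripper_width: 0.997
grip_force: 0.0
```

Run:
```python
from h import *
go([.552,.3255,.10],11.2);go([.552,.3255,.034],11.2)
```

```text
[ 0.2312 -0.3336  0.1382] [ 0.     -0.0001 -0.0003]
 [ 0.2311 -0.3336  0.2702] [ 0.     -0.0001 -0.0003]
```

Call:
send_rows:
  moves: "0.08 -0.11 0.04 0 0 0;0.15 -0.22 0.08 0 0 0;0.231 -0.3335 0.11 0 0 0;0.231 -0.3335 0.14 0 0 0;0.231 -0.3335 0.18 0 0 0;0.231 -0.3335 0.22 0 0 0;0.231 -0.3335 0.25 0 0 0;0.231 -0.3335 0.27 0 0 0;0.231 -0.3335 0.27 0 0 0;0.231 -0.3335 0.27 0 0 0"

```text
time: 3.22
eef_pos: [0.552, 0.3267, 0.0344]
tool_rot: [-3.126, -0.306, -0.002]
ft_force: [-1.2, -0.4, -0.3]
gripper_width: 1.001
grip_force: 0.0
```

Call:
send_rows:
  moves: "0 0 0 0 0 0;0 0 0 0 0 0;0 0 0 0 0 0;0 0 0 0 0 0;0 0 0 0 0 0;0 0 0 0 0 0;0 0 0 0 0 0;0 0 0 0 0 0"
  fingers: 1
  squeeze: 15

```text
time: 4.22
eef_pos: [0.5516, 0.3266, 0.0337]
tool_rot: [3.127, 0.306, -0.0]
ft_force: [-0.4, -0.3, -0.6]
gripper_width: 0.3
grip_force: 15.0
```

Call:
send_rows:
  moves: "0 0 -0.02 0 0 0;0 0 -0.05 0 0 0;0 0 -0.1 0 0 0;0 0 -0.15 0 0 0;0 0 -0.15 0 0 0;0 0 -0.15 0 0 0"

```text
time: 4.97
eef_pos: [0.5512, 0.3265, 0.1081]
tool_rot: [3.126, 0.306, -0.002]
ft_force: [-0.1, -0.8, -0.6]
gripper_width: 0.291
grip_force: 15.0
```

Run:
```python
from h import *
go([.495,.046,.10],-6.6);go([.495,.046,.034],-6.6)
t=cap('top','t1'); s=cap('side','s1'); pickle.dump(t,open('top1.pkl','wb')); pickle.dump(s,open('side1.pkl','wb'))
o=np.vstack([cv2.resize(c['img'][a:a+130,b:b+200,::-1],None,fx=3,fy=2.3) for c,a,b in((t,140,160),(s,230,230))]);cv2.imwrite('pics/c3.png',o)
```

```text
[-0.2192  0.5286  0.0165] [0.     0.0002 0.0494]
 [-0.219   0.5286  0.1485] [0.     0.0002 0.0494]
```

View pics/c3.png

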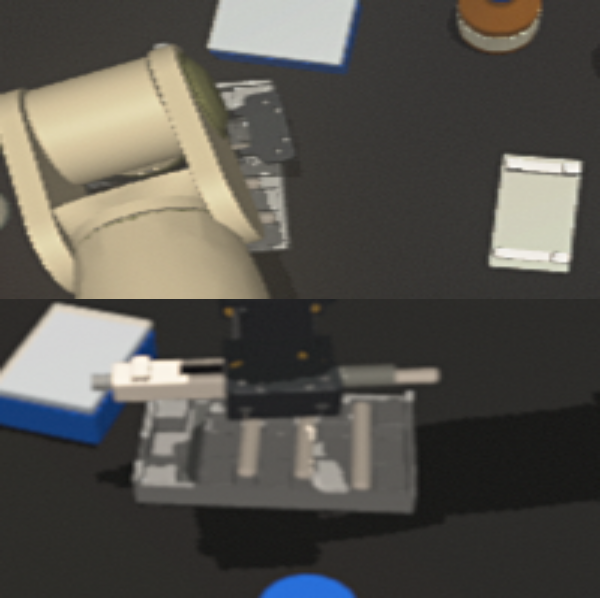

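The pipette is held level in the gripper, lower half of the crop at (270,378), and the rest is clear at (537,212) in the upper half.

Call:
send_rows:
  moves: "-0.04 0.1 0 0 0 0.01;-0.08 0.2 0 0 0 0.02;-0.12 0.3 0 0 0 0.03;-0.17 0.4 0 0 0 0.04;-0.2 0.48 0 0 0 0.0494;-0.219 0.5285 0.0165 0 0 0.0494;-0.219 0.5285 0.03 0 0 0.0494;-0.219 0.5285 0.05 0 0 0.0494;-0.219 0.5285 0.07 0 0 0.0494;-0.219 0.5285 0.07 0 0 0.0494;-0.219 0.5285 0.07 0 0 0.0494"

```text
time: 6.45
eef_pos: [0.4956, 0.0465, 0.0738]
tool_rot: [3.136, -0.18, 0.0]
ft_force: [-1.3, -0.9, -0.4]
gripper_width: 0.292
grip_force: 15.0
```

Run:
```python
from h import *
go([.495,.046,.034],-6.6)
s=cap('side','s2'); H=cloud(s)
# pipette in view from side: handle/nozzle axis
cv2.imwrite('pics/c4.png',cv2.resize(s['img'][150:250,280:420,::-1],None,fx=5,fy=5))
```

```text
[-0.0012  0.0012  0.0797] [ 0.     -0.      0.0001]
```

View pics/c4.png

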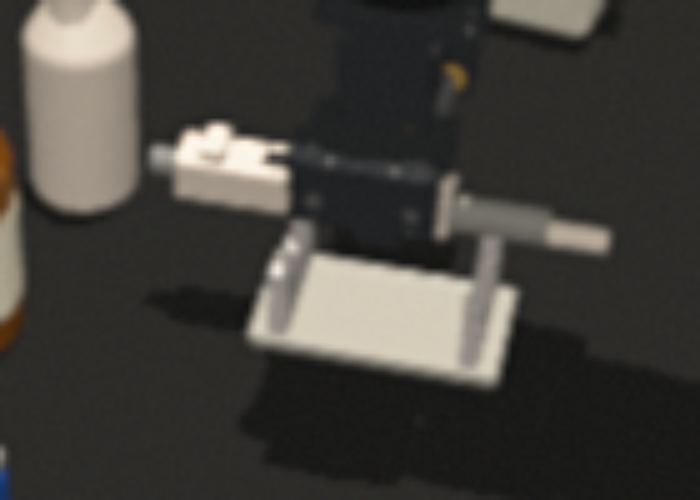

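The pipette hangs above and along the rest, with handle front at (450,205) and saddles at (290,280) and (480,300). I'll lower it gently.

Call:
send_rows:
  moves: "-0.001 0.001 0.03 0 0 0;-0.001 0.001 0.055 0 0 0;-0.001 0.001 0.07 0 0 0;-0.001 0.001 0.075 0 0 0;-0.001 0.001 0.079 0 0 0;-0.001 0.001 0.081 0 0 0;-0.001 0.001 0.081 0 0 0;-0.001 0.001 0.081 0 0 0"

```text
time: 7.5
eef_pos: [0.495, 0.0458, 0.0334]
tool_rot: [3.136, -0.181, 0.001]
ft_force: [-0.2, 0.2, -1.7]
gripper_width: 0.293
grip_force: 15.0
```

Call:
send_rows:
  moves: "0 0 0.001 0 0 0;0 0 0.001 0 0 0;0 0 0.001 0 0 0;0 0 0.001 0 0 0;0 0 0.001 0 0 0"
  fingers: 0

```text
time: 8.12
eef_pos: [0.4949, 0.0458, 0.0328]
tool_rot: [3.136, -0.181, 0.0]
ft_force: [-0.3, -0.8, -0.7]
gripper_width: 0.835
grip_force: 0.0
```

Call:
send_rows:
  moves: "0 0 -0.03 0 0 0;0 0 -0.1 0 0 0;0 0 -0.2 0 0 0;0 0 -0.3 0 0 0;-0.02 0.1 -0.3 0 0 0;-0.04 0.2 -0.3 0 0 0;-0.06 0.3 -0.3 0 0 0;-0.08 0.4 -0.3 0 0 0;-0.1 0.45 -0.3 0 0 0;-0.1 0.45 -0.3 0 0 0;-0.1 0.45 -0.3 0 0 0"

```text
time: 9.5
eef_pos: [0.4197, -0.1713, 0.1832]
tool_rot: [3.136, -0.18, 0.001]
ft_force: [0.5, 0.2, -0.5]
gripper_width: 0.998
grip_force: 0.0
```

Run:
```python
from h import *
t0=pickle.load(open('top.pkl','rb')); s0=pickle.load(open('side.pkl','rb'))
# dish bar
def bar(c,r,thr=180,z=None):
    a,b,w,h=r; g=c['img'].astype(int)[b:b+h,a:a+w]; m=((g.min(2)>thr)&(g[...,0]>g[...,1]+8)).astype(np.uint8)
    n,l,st,ce=cv2.connectedComponentsWithStats(m); i=1+np.argmax(st[1:,4]); v,u=np.where(l==i); 
    P=np.stack([u+a,v+b],1).astype(float); c0=P.mean(0); d=np.linalg.svd(P-c0)[2][0]; k=(P-c0)@d
    return c0,c0+d*k.max(),c0+d*k.min(),len(P)
for thr in (150,170,190):
    bt=bar(t0,(462,215,50,50),thr); bs=bar(s0,(345,100,55,40),thr); print(np.round(bt[0],1),bt[3],np.round(bs[0],1),bs[3])
    print('c',tri(t0,bt[0],s0,bs[0])); A=[onz(t0,*bt[i],.076) for i in (0,1,2)]; d=A[1]-A[2]; print(np.round(A,4).tolist(),np.linalg.norm(d),np.degrees(np.arctan2(d[1],d[0])))
    A=[onz(s0,*bs[i],.074) for i in (0,1,2)]; d=A[1]-A[2]; print('side',np.round(A,4).tolist(),np.linalg.norm(d),np.degrees(np.arctan2(d[1],d[0])))
t=cap('top','t3'); s=cap('side','s3'); pickle.dump(t,open('top3.pkl','wb')); pickle.dump(s,open('side3.pkl','wb'))
o=np.zeros((600,800,3),np.uint8)
for im,x,y,w,h,k,X,Y in((t['img'],195,160,66,100,6,0,0),(s['img'],260,260,120,70,3,400,0),(s['img'],310,175,90,60,4,400,220),(t['img'],310,190,60,80,2,640,460)):
    q=cv2.resize(im[y:y+h,x:x+w,::-1],None,fx=k,fy=k,interpolation=cv2.INTER_CUBIC)[:600-Y,:800-X]; o[Y:Y+q.shape[0],X:X+q.shape[1]]=q
cv2.imwrite('pics/c5.png',o)
```

```text
[486.2 238.8] 62 [374.8 117.1] 35
c (array([ 0.46617995, -0.32111315,  0.07402818]), np.float64(0.0011970396128172965))
[[0.4655, -0.3203, 0.076], [0.4615, -0.292, 0.076], [0.4697, -0.3501, 0.076]] 0.05869993238045639 98.05851586746849
side [[0.4668, -0.3213, 0.074], [0.4623, -0.2922, 0.074], [0.4716, -0.3523, 0.074]] 0.060899424782062145 98.83350289279228
[486.8 238.7] 59 [374.7 116.5] 31
c (array([ 0.46646596, -0.32194681,  0.07560271]), np.float64(0.0015225996549528234))
[[0.4657, -0.3217, 0.076], [0.4615, -0.2924, 0.076], [0.4697, -0.3501, 0.076]] 0.05829080974309921 98.04668142293048
side [[0.4672, -0.3247, 0.074], [0.4628, -0.2976, 0.074], [0.4717, -0.3523, 0.074]] 0.055452569427723274 99.31171667523053
[489.  239.6] 26 [374.9 116. ] 23
c (array([ 0.46512547, -0.32816199,  0.07361404]), np.float64(0.0032077440058745086))
[[0.4634, -0.3272, 0.076], [0.4579, -0.2994, 0.076], [0.468, -0.3503, 0.076]] 0.05195218322473123 101.26914026203116
side [[0.4667, -0.3278, 0.074], [0.4619, -0.2995, 0.074], [0.471, -0.3528, 0.074]] 0.05412986904260123 99.66170594425326
```

View pics/c5.png

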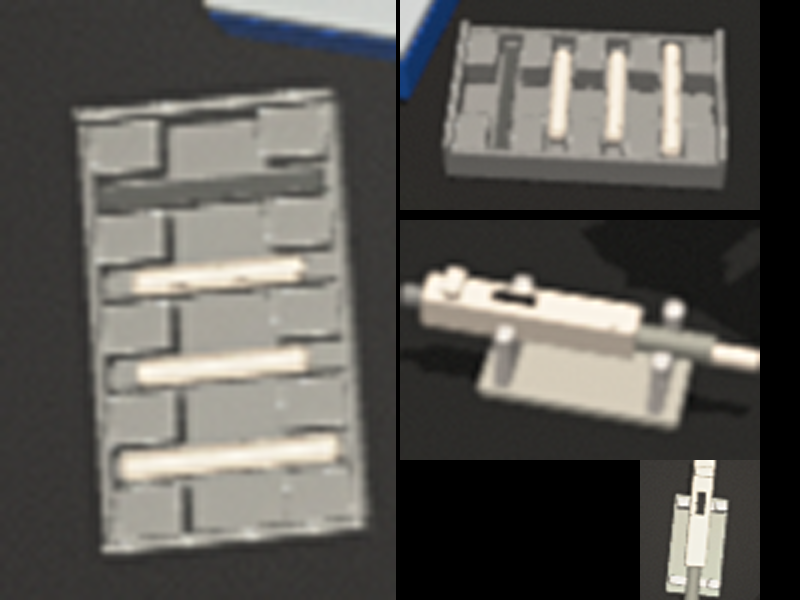

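The pipette lies in its rest between the cheeks, lower right crop at (530,310). The tray is clear, with its strip at (210,187), mid bars at (218,273) and (222,364), and the long bar at (228,457). Next I measure the tray, bars and dish.

Run:
```python
from h import *
t0=pickle.load(open('top.pkl','rb')); s0=pickle.load(open('side.pkl','rb'))
t=pickle.load(open('top3.pkl','rb')); s=pickle.load(open('side3.pkl','rb'))
def comps(c,r,f,mn):
    a,b,w,h=r; g=c['img'].astype(int)[b:b+h,a:a+w]; n,l,st,ce=cv2.connectedComponentsWithStats(f(g).astype(np.uint8)); out=[]
    for i in range(1,n):
        if st[i,4]>=mn:
            v,u=np.where(l==i); P=np.stack([u+a,v+b],1).astype(float); c0=P.mean(0); d=np.linalg.svd(P-c0)[2][0]; d=d*np.sign(d[0]+.001); k=(P-c0)@d
            out.append((c0,c0+d*(k.min()-.3),c0+d*(k.max()+.3),len(P)))
    return out
white=lambda g:(g.min(2)>165)&(g[...,0]>g[...,2]+8)
bt=sorted(comps(t,(205,185,55,65),white,25),key=lambda q:q[0][1]); bs=sorted(comps(s,(275,262,100,60),white,25),key=lambda q:q[0][0])
print(len(bt),len(bs))
for a,b in zip(bt,bs):
    X=[onz(t,*p,.029)for p in a[:3]];d=X[2]-X[1]
    print(np.round(a[0],1),a[3],np.round(b[0],1),b[3],'tri',np.round(tri(t,a[0],s,b[0])[0],4),'ends',np.round(tri(t,a[1],s,b[1])[0],4),np.round(tri(t,a[2],s,b[2])[0],4),'plane',np.round(X[0],4),np.round(np.linalg.norm(d),4),np.degrees(np.arctan2(d[1],d[0])),'side',np.round(onz(s,*b[0],.028),4))
for nm,c,r in(('t',t,(210,185,41,15)),('s',s,(288,270,12,42))):
  for thr in (75,85,95):
    g=comps(c,r,lambda g:g.max(2)<thr,20)
    for q in g:
        X=[onz(c,*p,.018)for p in q[:3]];d=X[2]-X[1]; print('strip',nm,thr,q[3],np.round(q[0],1),np.round(X[0],4),np.round((X[1]+X[2])/2,4),np.linalg.norm(d),np.degrees(np.arctan2(d[1],d[0])))
T=lambda x,y:((x+.5)/6-.5+195,(y+.5)/6-.5+160)
C=np.array([onz(t,*T(*p),.036)for p in((76,110),(333,93),(366,524),(103,549))]);print('tray corners',np.round(C,4).tolist(),C.mean(0));
for i in range(4):d=C[(i+1)%4]-C[i];print(np.linalg.norm(d),np.degrees(np.arctan2(d[1],d[0]))%180)
for nm,c,r,z in(('top',t0,(440,192,80,75),.095),('side',s0,(335,90,80,60),.095)):
    a,b,w,h=r; g=c['img'].astype(int)[b:b+h,a:a+w]; m=((g[...,1]>g[...,0]+10)).astype(np.uint8)
    k=max(cv2.findContours(m,0,1)[0],key=cv2.contourArea)[:,0]+[a,b]
    for zz in (.065,.095):
        P=np.array([onz(c,*p,zz)[:2] for p in cv2.convexHull(k.astype(np.int32))[:,0]]); print(nm,zz,[np.round(x,4) for x in cv2.fitEllipse((P*1000).astype(np.float32))],m.sum())
    W=cloud(c); q=(W[...,2]>.088)&(W[...,2]<.102)&(W[...,0]>.36)&(W[...,0]<.6)&(W[...,1]<-.22)&(W[...,1]>-.42)
    print('rim pts',q.sum(),[np.round(x,1) for x in cv2.minEnclosingCircle((W[q][:,:2]*1000).astype(np.float32))] if q.sum()>5 else '')
go([.466,-.321,.14],98.3); print(arm.get_state()['joints'])
```

```text
3 3
[230.8 205.3] 108 [312.9 290.7] 166 tri [0.5703 0.3259 0.0269] ends [0.5673 0.3633 0.0265] [0.573  0.2874 0.0302] plane [0.5696 0.3256 0.029 ] 0.0754 -85.35494649305893 side [0.5705 0.3267 0.028 ]
[231.8 220.4] 115 [331.6 291.1] 170 tri [0.5301 0.3228 0.0285] ends [0.5274 0.3598 0.0287] [0.5328 0.2847 0.03  ] plane [0.5297 0.3228 0.029 ] 0.0751 -85.47181371235877 side [0.5304 0.3224 0.028 ]
[232.7 235.6] 149 [350.2 293.3] 195 tri [0.4903 0.3209 0.0251] ends [0.4866 0.3467 0.1187] [ 0.4946  0.2905 -0.0797] plane [0.49   0.3202 0.029 ] 0.093 -85.56825775658093 side [0.4902 0.3231 0.028 ]
strip t 95 22 [216.9 188.6] [0.6166 0.3649 0.018 ] [0.6164 0.3654 0.018 ] 0.033609832562462263 -76.83060972737873
tray corners [[0.6426, 0.3865, 0.036], [0.6478, 0.274, 0.036], [0.4593, 0.2598, 0.036], [0.4511, 0.3724, 0.036]] [0.5501762  0.32317126 0.036     ]
0.11265740109285731 92.65383694187739
0.18897924940957592 4.310424981868607
0.11286197973690829 94.20271782466045
0.19202405134559597 4.235393509611475
top 0.065 [array([ 476.9682, -318.9388]), array([141.4998, 155.3573]), np.float64(130.1196)] 2407
top 0.095 [array([ 475.1885, -308.1349]), array([137.844 , 151.3435]), np.float64(130.1196)] 2407
rim pts 379 [array([ 478.3, -314.3]), np.float64(75.6)]
side 0.065 [array([ 483.951 , -322.7207]), array([147.4029, 166.8714]), np.float64(47.8243)] 893
side 0.095 [array([ 483.6671, -273.7809]), array([141.6087, 160.3118]), np.float64(47.8244)] 893
rim pts 305 [array([ 483.3, -314.4]), np.float64(79.1)]
 [0.1259 0.2874 0.086 ] [-0.     -0.      0.2088]
[-6.46582515e-01  2.11358651e-01  1.78483788e+00  1.39678144e-04
  1.14514744e+00  1.03785329e+00]
```

Call:
send_rows:
  moves: "0.02 0.05 0 0 0 -0.028;0.04 0.1 0 0 0 -0.056;0.06 0.15 0 0 0 -0.084;0.08 0.2 0 0 0 -0.112;0.1 0.25 0 0 0 -0.14;0.126 0.2875 0.02 0 0 -0.168;0.126 0.2875 0.04 0 0 -0.196;0.126 0.2875 0.06 0 0 -0.224;0.126 0.2875 0.086 0 0 -0.252;0.126 0.2875 0.086 0 0 -0.28;0.126 0.2875 0.086 0 0 -0.2912;0.126 0.2875 0.086 0 0 -0.2912;0.126 0.2875 0.086 0 0 -0.2912"
  fingers: 0.6

```text
time: 11.22
eef_pos: [0.4658, -0.3216, 0.1398]
tool_rot: [2.057, 2.375, 0.0]
ft_force: [-0.1, -0.1, -0.4]
gripper_width: 0.399
grip_force: 0.0
```

Run:
```python
from h import *
go([.466,-.321,.068],98.3); print(arm.get_state()['joints'])
c=cap('side'); 
cv2.imwrite('pics/c6.png',cv2.resize(c['img'][60:160,310:430,::-1],None,fx=5,fy=5))
t0=pickle.load(open('top.pkl','rb')); W=cloud(t0); q=(W[...,2]>.091)&(W[...,2]<.1)&(np.hypot(W[...,0]-.479,W[...,1]+.315)<.085)
from scipy.optimize import least_squares
P=W[q][:,:2]; r=least_squares(lambda x:np.hypot(*(P-x[:2]).T)-x[2],[.479,-.315,.073],loss='soft_l1',f_scale=.002); print(len(P),r.x)
```

```text
[0.0011 0.0005 0.1435] [ 0.     -0.     -0.0003]
[-8.11222295e-01  4.94354543e-01  1.50315569e+00  7.78846057e-05
  1.14406736e+00 -9.54330814e-01]
279 [ 0.47843071 -0.31384519  0.07262372]
```

View pics/c6.png

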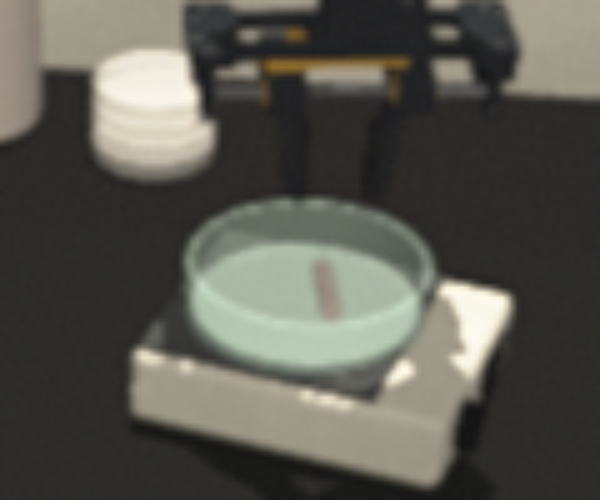

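The open fingers hover above the dish at (290,150) and (385,150), straddling the short bar at (327,290).

Call:
send_rows:
  moves: "0.001 0.0005 0.05 0 0 0;0.001 0.0005 0.09 0 0 0;0.001 0.0005 0.12 0 0 0;0.001 0.0005 0.135 0 0 0;0.001 0.0005 0.142 0 0 0;0.001 0.0005 0.142 0 0 0;0.001 0.0005 0.142 0 0 0"

```text
time: 12.15
eef_pos: [0.4658, -0.3217, 0.0692]
tool_rot: [2.056, 2.374, -0.0]
ft_force: [-0.2, 0.3, 0.1]
gripper_width: 0.399
grip_force: 0.0
```

Call:
send_rows:
  moves: "0 0 0 0 0 0;0 0 0 0 0 0;0 0 0 0 0 0;0 0 0 0 0 0;0 0 0 0 0 0;0 0 0 0 0 0"
  fingers: 1
  squeeze: 15

```text
time: 12.9
eef_pos: [0.4657, -0.3215, 0.0688]
tool_rot: [2.056, 2.375, -0.0]
ft_force: [0.1, 1.9, 1.6]
gripper_width: 0.128
grip_force: 15.0
```

Call:
send_rows:
  moves: "0 0 -0.01 0 0 0;0 0 -0.03 0 0 0;0 0 -0.06 0 0 0;0 0 -0.1 0 0 0;0 0 -0.15 0 0 0;0 0 -0.2 0 0 0;0 0 -0.2 0 0 0;0 0 -0.2 0 0 0"

```text
time: 13.9
eef_pos: [0.4654, -0.3212, 0.1681]
tool_rot: [-2.055, -2.374, -0.0]
ft_force: [0.0, 0.5, -1.2]
gripper_width: 0.133
grip_force: 15.0
```

Run:
```python
from h import *
go([.610,.328,.14],94.4)
c=cap('side','s7'); 
cv2.imwrite('pics/c7.png',cv2.resize(c['img'][40:140,310:430,::-1],None,fx=6,fy=6))
```

```text
[1.2435 0.4723 0.0569] [-0.0001 -0.0001  0.0107]
```

View pics/c7.png

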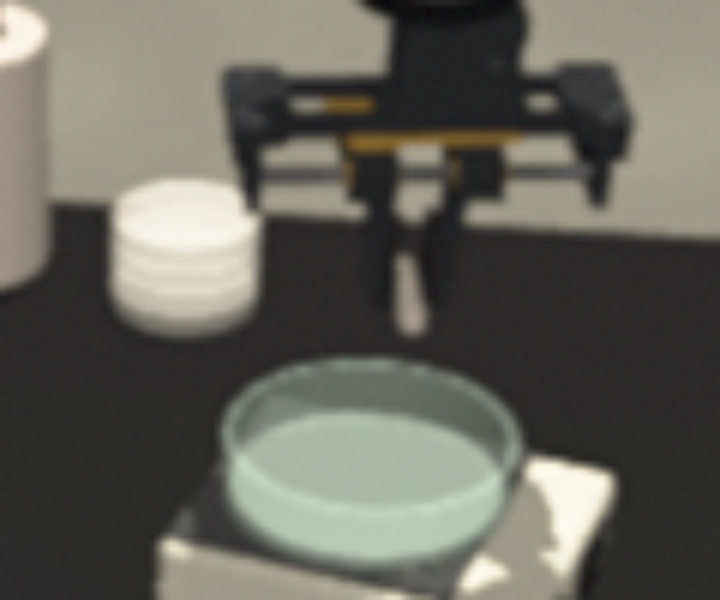

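The dish is empty and the short bar is held in the fingers at (410,295).

Call:
send_rows:
  moves: "0.1 0.0 0 0 0 0;0.2 0.01 0 0 0 0;0.3 0.02 0 0 0 0;0.4 0.04 0 0 0 0;0.5 0.06 0 0 0 0;0.6 0.08 0 0 0 0;0.7 0.1 0 0 0 0.003;0.8 0.12 0 0 0 0.006;0.9 0.15 0 0 0 0.009;0.98 0.2 0 0 0 0.0107;0.98 0.2 0 0 0 0.0107;0.98 0.2 0 0 0 0.0107;0.98 0.2 0 0 0 0.0107;0.98 0.2 0 0 0 0.0107"

```text
time: 15.7
eef_pos: [0.4944, 0.177, 0.1688]
tool_rot: [2.136, 2.304, -0.0]
ft_force: [-0.3, -0.4, -0.6]
gripper_width: 0.132
grip_force: 15.0
```

Run:
```python
from h import *
go([.610,.328,.10],94.4)
```

```text
[0.2836 0.2534 0.1376] [-0.      0.     -0.0002]
```

Call:
send_rows:
  moves: "0.07 0.06 0.03 0 0 0;0.14 0.12 0.06 0 0 0;0.21 0.19 0.09 0 0 0;0.2835 0.2535 0.12 0 0 0;0.2835 0.2535 0.1375 0 0 0;0.2835 0.2535 0.1575 0 0 0;0.2835 0.2535 0.1775 0 0 0;0.2835 0.2535 0.1775 0 0 0;0.2835 0.2535 0.1775 0 0 0"

```text
time: 16.82
eef_pos: [0.6101, 0.3285, 0.0807]
tool_rot: [2.135, 2.304, 0.001]
ft_force: [0.8, -0.3, -0.7]
gripper_width: 0.129
grip_force: 15.0
```

Run:
```python
from h import *
st=arm.get_state();print(st['eef_pos'])
go([.610,.328,.035],94.4); go([.610,.328,.0225],94.4)
c=cap('side','s8'); 
cv2.imwrite('pics/c8.png',cv2.resize(c['img'][220:330,240:390,::-1],None,fx=5,fy=5,interpolation=cv2.INTER_CUBIC))
```

```text
[0.61014611 0.32854433 0.08074294]
 [-0.0011 -0.0005  0.0915] [ 0.0002 -0.     -0.0001]
 [-0.0011 -0.0005  0.1165] [ 0.0002 -0.     -0.0001]
```

View pics/c8.png

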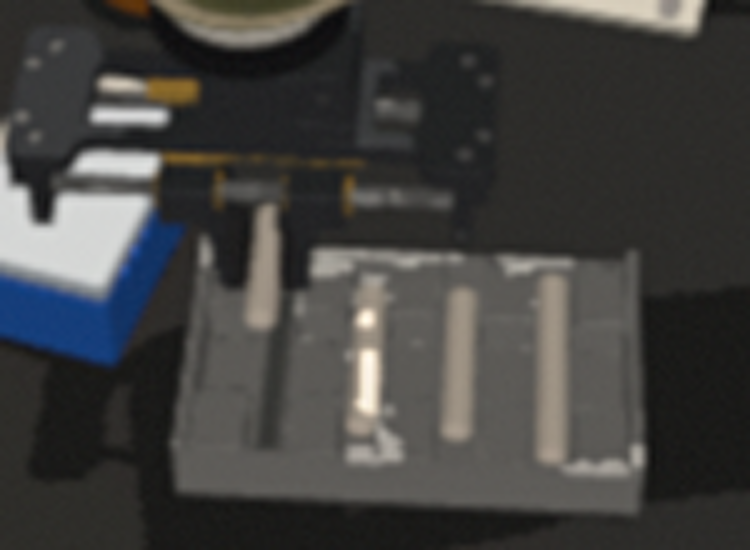

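The held short bar at (262,265) lies above and parallel to the empty pocket at (275,390). The other bars are in place.

Run:
```python
from h import *
s=pickle.load(open('side.pkl','rb'))
img=cv2.imread('pics/s8.png')[:,:,::-1].astype(int)
a,b,w,h=287,258,12,30; g=img[b:b+h,a:a+w]; m=(g.min(2)>115)&(g[...,0]>g[...,2]+10)
n,l,st,ce=cv2.connectedComponentsWithStats(m.astype(np.uint8)); i=1+np.argmax(st[1:,4]); v,u=np.where(l==i); P=np.stack([u+a,v+b],1).astype(float)
X=np.array([onz(s,*p,.086) for p in P])[:,:2]; c=X.mean(0); d=np.linalg.svd(X-c)[2][0]; k=(X-c)@d; print(len(P),c,np.degrees(np.arctan2(d[1],d[0])),c+d*k.max(),c+d*k.min())
```

```text
87 [0.61146318 0.3363436 ] 96.63685718247903 [0.6085615  0.36128156] [0.61558866 0.30088787]
```

Run:
```python
from h import *
s=pickle.load(open('side3.pkl','rb'))
img=s['img'].astype(int); a,b,w,h=286,270,18,46; g=img[b:b+h,a:a+w].max(2)
for r in range(0,h,3): print(b+r,g[r].tolist())
for p in ((.610,.328,.018),(.6077,.358,.018),(.6123,.298,.018)):
    E=np.linalg.inv(np.array(s['extrinsics'])); q=E[:3,:3]@p+E[:3,3]; print(p,q[:2]/q[2]*s['f']+[s['cx'],s['cy']])
```

```text
270 [146, 152, 156, 154, 143, 130, 130, 136, 140, 141, 137, 133, 134, 141, 145, 147, 145, 146]
273 [165, 166, 166, 166, 167, 163, 134, 98, 92, 101, 106, 107, 105, 96, 104, 139, 162, 167]
276 [165, 166, 165, 165, 168, 165, 131, 92, 97, 106, 104, 103, 102, 101, 130, 159, 166, 166]
279 [168, 168, 168, 170, 168, 147, 117, 130, 133, 109, 99, 98, 99, 123, 157, 169, 166, 166]
282 [95, 95, 96, 99, 98, 91, 108, 136, 129, 105, 98, 95, 103, 126, 135, 130, 128, 130]
285 [93, 92, 95, 93, 90, 98, 131, 141, 119, 101, 97, 100, 118, 128, 114, 97, 92, 94]
288 [149, 151, 149, 149, 148, 151, 157, 138, 108, 97, 96, 105, 138, 158, 141, 118, 108, 105]
291 [167, 166, 166, 166, 167, 166, 154, 125, 102, 97, 93, 98, 137, 164, 168, 168, 167, 167]
294 [166, 166, 167, 167, 167, 165, 142, 110, 98, 98, 102, 124, 151, 166, 168, 167, 166, 166]
297 [152, 150, 150, 159, 166, 163, 136, 104, 96, 96, 104, 135, 161, 167, 167, 166, 164, 165]
300 [167, 170, 173, 156, 150, 151, 127, 102, 97, 96, 96, 121, 153, 165, 166, 165, 166, 165]
303 [166, 164, 145, 125, 138, 135, 108, 97, 99, 104, 120, 146, 163, 167, 167, 166, 166, 166]
306 [170, 164, 131, 109, 136, 133, 106, 97, 97, 105, 138, 170, 175, 169, 167, 167, 165, 167]
309 [166, 165, 147, 136, 138, 129, 122, 118, 116, 113, 131, 154, 167, 167, 167, 168, 168, 168]
312 [100, 100, 102, 101, 103, 102, 106, 109, 109, 109, 114, 117, 117, 114, 116, 116, 121, 123]
315 [95, 94, 95, 94, 94, 94, 94, 94, 92, 94, 94, 94, 94, 94, 94, 94, 94, 94]
(0.61, 0.328, 0.018) [294.94474645 292.13903373]
(0.6077, 0.358, 0.018) [293.64002948 303.63893274]
(0.6123, 0.298, 0.018) [296.19223935 281.14351311]
```

Run:
```python
from h import *
go([.6086,.328,.0225],94.4)
```

```text
[-0.0011 -0.0033  0.1165] [ 0.0002 -0.     -0.0001]
```

Call:
send_rows:
  moves: "-0.001 -0.003 0.03 0 0 0;-0.001 -0.003 0.06 0 0 0;-0.001 -0.003 0.08 0 0 0;-0.001 -0.003 0.09 0 0 0;-0.001 -0.003 0.097 0 0 0;-0.001 -0.003 0.104 0 0 0;-0.001 -0.003 0.11 0 0 0;-0.001 -0.003 0.114 0 0 0;-0.001 -0.003 0.116 0 0 0;-0.001 -0.003 0.116 0 0 0"

```text
time: 18.12
eef_pos: [0.6085, 0.3282, 0.022]
tool_rot: [2.135, 2.305, 0.0]
ft_force: [-0.6, 0.7, 0.0]
gripper_width: 0.132
grip_force: 15.0
```

Call:
send_rows:
  moves: "0 0 0 0 0 0;0 0 0 0 0 0;0 0 0 0 0 0;0 0 0 0 0 0;0 0 0 0 0 0"
  fingers: 0.76

```text
time: 18.75
eef_pos: [0.6085, 0.3282, 0.022]
tool_rot: [-2.135, -2.305, -0.0]
ft_force: [0.2, 0.4, -0.3]
gripper_width: 0.238
grip_force: 0.0
```

Call:
send_rows:
  moves: "0 0 -0.01 0 0 0;0 0 -0.04 0 0 0;0 0 -0.1 0 0 0;0 0 -0.2 0 0 0;-0.05 -0.1 -0.25 0 0 0;-0.15 -0.2 -0.25 0 0 0;-0.25 -0.25 -0.25 0 0 0;-0.35 -0.25 -0.25 0 0 0;-0.45 -0.25 -0.25 0 0 0;-0.45 -0.25 -0.25 0 0 0;-0.45 -0.25 -0.25 0 0 0;-0.45 -0.25 -0.25 0 0 0"

```text
time: 20.25
eef_pos: [0.501, 0.0953, 0.1472]
tool_rot: [2.133, 2.306, 0.0]
ft_force: [-0.4, 0.9, -0.4]
gripper_width: 0.24
grip_force: 0.0
```

Run:
```python
from h import *
t=cap('top','t9'); s=cap('side','s9')
for c,r in((t,(205,180,55,65)),(s,(275,262,100,60))):
    a,b,w,h=r; g=c['img'].astype(int)[b:b+h,a:a+w]; m=(g.min(2)>165)&(g[...,0]>g[...,2]+8)
    n,l,st,ce=cv2.connectedComponentsWithStats(m.astype(np.uint8))
    for i in range(1,n):
        if st[i,4]>20:
            v,u=np.where(l==i); X=np.array([onz(c,x+a,y+b,.0285) for x,y in zip(u,v)])[:,:2]; q=X.mean(0); d=np.linalg.svd(X-q)[2][0]; k=(X-q)@d
            print(st[i,4],np.round(q,4),round(float(np.ptp(k)),4),np.degrees(np.arctan2(d[1],d[0]))%180)
o=np.hstack([cv2.resize(t['img'][170:254,195:261,::-1],None,fx=5,fy=5,interpolation=2),cv2.resize(s['img'][255:339,265:385,::-1],None,fx=3.5,fy=5,interpolation=2)])
cv2.imwrite('pics/c9.png',o)
go([.490,.3202,.06],94.4)
```

```text
92 [0.6092 0.3274] 0.0581 94.768476200389
109 [0.5697 0.3258] 0.0738 94.50677910775998
116 [0.5298 0.3232] 0.0734 94.30772622864146
151 [0.49   0.3206] 0.0914 94.33258378488505
194 [0.4903 0.3228] 0.0926 94.82315382371677
167 [0.5705 0.3269] 0.0772 94.41025167467465
169 [0.5303 0.3224] 0.0747 93.49081897706482
123 [0.6103 0.3286] 0.0591 93.77252598890976
 [0.4503 0.0132 0.1741] [ 0.     -0.      0.0002]
```

View pics/c9.png

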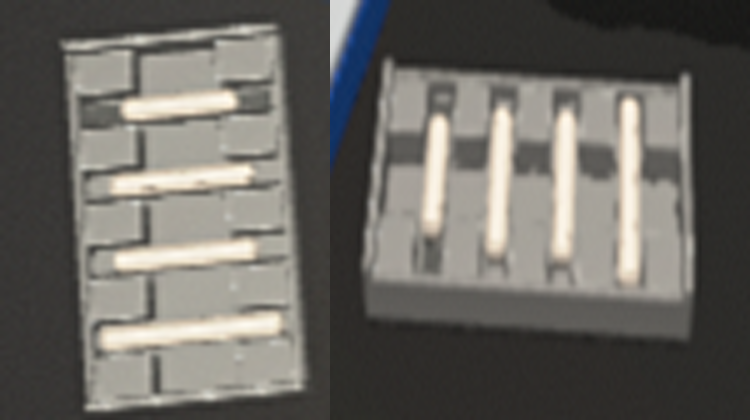

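All four bars lie flat in their pockets. The short bar is in the formerly empty one, top view (180,105) and side view (435,175). The dish is empty, so the long bar is next. (I have now viewed 11 pictures, one over the limit of 10, so I'll work from numbers only.)

Call:
send_rows:
  moves: "0.1 0.002 0 0 0 0;0.2 0.004 0 0 0 0;0.3 0.006 0.03 0 0 0;0.4 0.008 0.06 0 0 0;0.45 0.011 0.1 0 0 0;0.45 0.011 0.14 0 0 0;0.45 0.011 0.17 0 0 0;0.45 0.011 0.17 0 0 0;0.45 0.011 0.2 0 0 0;0.45 0.011 0.22 0 0 0;0.45 0.011 0.24 0 0 0;0.45 0.011 0.253 0 0 0;0.45 0.011 0.253 0 0 0;0.45 0.011 0.253 0 0 0"

```text
time: 22.1
eef_pos: [0.4895, 0.3191, 0.0208]
tool_rot: [2.135, 2.305, 0.001]
ft_force: [0.0, -0.2, 0.4]
gripper_width: 0.241
grip_force: 0.0
```

Call:
send_rows:
  moves: "0 0 0 0 0 0;0 0 0 0 0 0;0 0 0 0 0 0;0 0 0 0 0 0;0 0 0 0 0 0"
  fingers: 1
  squeeze: 18

```text
time: 22.72
eef_pos: [0.4895, 0.3191, 0.0208]
tool_rot: [2.135, 2.305, 0.001]
ft_force: [-0.1, -0.8, 3.9]
gripper_width: 0.128
grip_force: 18.0
```

Call:
send_rows:
  moves: "0 0 -0.01 0 0 0;0 0 -0.03 0 0 0;0 0 -0.06 0 0 0;0 0 -0.1 0 0 0;0 0 -0.17 0 0 0;0 0 -0.25 0 0 0;0 0 -0.29 0 0 0;0 0 -0.29 0 0 0;0 0 -0.29 0 0 0"

```text
time: 23.85
eef_pos: [0.4889, 0.3189, 0.1647]
tool_rot: [-2.134, -2.304, 0.002]
ft_force: [-0.3, -0.3, -1.1]
gripper_width: 0.132
grip_force: 18.0
```

Run:
```python
from h import *
s=cap('side','s10'); st=arm.get_state(); z=st['eef_pos'][2]; E=np.linalg.inv(np.array(s['extrinsics'])); p=st['eef_pos'];q=E[:3,:3]@p+E[:3,3]; u,v=(q[:2]/q[2]*s['f']+[s['cx'],s['cy']]).astype(int)
a,b,w,h=u-25,v-30,50,60; g=s['img'].astype(int)[b:b+h,a:a+w]
for thr in (100,120,140):
  m=(g.min(2)>thr)&(g[...,0]>g[...,2]+8); n,l,S,ce=cv2.connectedComponentsWithStats(m.astype(np.uint8))
  for i in range(1,n):
    if S[i,4]>15:
        vv,uu=np.where(l==i); X=np.array([onz(s,x+a,y+b,z+.006) for x,y in zip(uu,vv)])[:,:2]; q=X.mean(0); d=np.linalg.svd(X-q)[2][0]; k=(X-q)@d
        print(thr,S[i],np.round(q,4),np.ptp(k),np.degrees(np.arctan2(d[1],d[0]))%180)
go([.4784,-.3138,.14],94.4); print(st['joints'],(u,v))
```

```text
100 [ 22  13   6  36 184] [0.4897 0.3289] 0.09127388685855461 94.21085013783136
100 [  0  52  39   8 189] [0.4959 0.3886] 0.07017526609255276 8.499111207430303
120 [ 22  13   5  36 137] [0.4895 0.3276] 0.09110316633921123 93.49295746853512
120 [  0  52  38   8 174] [0.4965 0.3888] 0.06879788083360383 8.540677813826676
140 [ 8 53 10  7 56] [0.5071 0.3917] 0.021376311218145993 33.59186273921752
140 [26 54  9  6 38] [0.4748 0.3884] 0.01643104349968459 24.443863767445464
 [-1.26   -0.1175  0.0498] [-0.0003  0.0001 -0.    ]
[ 3.77338802e-01  5.05289442e-01  1.41583576e+00 -1.57611811e-05
  1.22243201e+00  3.00787850e-01] (np.int64(354), np.int64(249))
```

Call:
send_rows:
  moves: "-0.08 0 0 0 0 0;-0.18 -0.01 0 0 0 0;-0.28 -0.03 0 0 0 0;-0.38 -0.05 0 0 0 0;-0.48 -0.05 0 0 0 0;-0.58 -0.05 0 0 0 0;-0.68 -0.06 0 0 0 0;-0.78 -0.07 0 0 0 0;-0.88 -0.08 0 0 0 0;-0.98 -0.09 0 0 0 0;-0.98 -0.09 0 0 0 0;-0.98 -0.09 0 0 0 0;-0.98 -0.09 0 0 0 0"

```text
time: 25.52
eef_pos: [0.4819, -0.1718, 0.1653]
tool_rot: [-2.133, -2.306, -0.0]
ft_force: [0.6, -0.4, -0.0]
gripper_width: 0.13
grip_force: 18.0
```

Run:
```python
from h import *
go([.4774,-.315,.11],94.4)
```

```text
[-0.2849 -0.0313  0.1104] [-0.0001 -0.0001  0.0002]
```

Call:
send_rows:
  moves: "-0.08 -0.01 0 0 0 0;-0.16 -0.02 0 0 0 0;-0.23 -0.03 0 0 0 0;-0.285 -0.0315 0 0 0 0;-0.285 -0.0315 0.03 0 0 0;-0.285 -0.0315 0.07 0 0 0;-0.285 -0.0315 0.11 0 0 0;-0.285 -0.0315 0.11 0 0 0;-0.285 -0.0315 0.11 0 0 0"

```text
time: 26.65
eef_pos: [0.4775, -0.3155, 0.111]
tool_rot: [2.133, 2.306, 0.0]
ft_force: [-1.0, 0.8, -0.4]
gripper_width: 0.128
grip_force: 18.0
```

Run:
```python
from h import *
go([.4774,-.315,.071],94.4)
go([.4774,-.315,.068],94.4)
```

```text
[ 0.0011 -0.0002  0.0799] [0.0001 0.     0.0001]
 [ 0.0011 -0.0002  0.0859] [0.0001 0.     0.0001]
```

Call:
send_rows:
  moves: "0.001 0 0.03 0 0 0;0.001 0 0.055 0 0 0;0.001 0 0.07 0 0 0;0.001 0 0.078 0 0 0;0.001 0 0.082 0 0 0;0.001 0 0.084 0 0 0;0.001 0 0.0855 0 0 0;0.001 0 0.0855 0 0 0;0.001 0 0.0855 0 0 0"

```text
time: 27.78
eef_pos: [0.4771, -0.3158, 0.0678]
tool_rot: [2.135, 2.305, 0.0]
ft_force: [-0.4, 0.1, -0.3]
gripper_width: 0.135
grip_force: 18.0
```

Call:
send_rows:
  moves: "0 0 0.0005 0 0 0;0 0 0.001 0 0 0;0 0 0.001 0 0 0;0 0 0.001 0 0 0"

```text
time: 28.28
eef_pos: [0.4772, -0.3158, 0.0678]
tool_rot: [2.134, 2.305, -0.0]
ft_force: [-2.0, 1.5, 5.0]
gripper_width: 0.134
grip_force: 18.0
```

Contact is felt at 5 N, so the bar is on the dish floor. I release and rise straight up.

Call:
send_rows:
  moves: "0 0 -0.0005 0 0 0;0 0 -0.0005 0 0 0;0 0 -0.0005 0 0 0;0 0 -0.0005 0 0 0;0 0 -0.0005 0 0 0"
  fingers: 0.7

```text
time: 28.9
eef_pos: [0.4771, -0.3158, 0.0674]
tool_rot: [-2.135, -2.305, -0.0]
ft_force: [0.1, 0.3, -0.2]
gripper_width: 0.301
grip_force: 0.0
```

Call:
send_rows:
  moves: "0 0 -0.01 0 0 0;0 0 -0.04 0 0 0;0 0 -0.1 0 0 0;0 0 -0.2 0 0 0;0 0 -0.3 0 0 0;0.1 -0.05 -0.3 0 0 0;0.2 -0.1 -0.3 0 0 0;0.3 -0.1 -0.3 0 0 0;0.4 -0.1 -0.3 0 0 0;0.5 -0.1 -0.3 0 0 0;0.5 -0.1 -0.3 0 0 0;0.5 -0.1 -0.3 0 0 0"

```text
time: 30.4
eef_pos: [0.4084, -0.0709, 0.2182]
tool_rot: [2.134, 2.304, 0.0]
ft_force: [-0.3, -0.2, 0.2]
gripper_width: 0.299
grip_force: 0.0
```

Run:
```python
from h import *
from scipy.optimize import least_squares
t=cap('top','t11'); s=cap('side','s11')
W=cloud(t); q=(W[...,2]>.091)&(W[...,2]<.1)&(np.hypot(W[...,0]-.479,W[...,1]+.315)<.085); P=W[q][:,:2]
print('dish',len(P),least_squares(lambda x:np.hypot(*(P-x[:2]).T)-x[2],[.479,-.315,.073],loss='soft_l1',f_scale=.002).x)
for c,r,z in((t,(455,205,60,60),.076),(s,(340,95,65,50),.076),(t,(205,180,55,65),.0285)):
    a,b,w,h=r; g=c['img'].astype(int)[b:b+h,a:a+w]; m=(g.min(2)>150)&(g[...,0]>g[...,1]+5)
    n,l,S,ce=cv2.connectedComponentsWithStats(m.astype(np.uint8))
    for i in range(1,n):
        if S[i,4]>15:
            v,u=np.where(l==i); X=np.array([onz(c,x+a,y+b,z) for x,y in zip(u,v)])[:,:2]; k0=X.mean(0); d=np.linalg.svd(X-k0)[2][0]; k=(X-k0)@d
            print(S[i,4],np.round(k0,4),np.ptp(k),np.degrees(np.arctan2(d[1],d[0]))%180,np.nanmedian(cloud(c)[v+b,u+a,2]))
```

```text
dish 263 [ 0.47837305 -0.31382814  0.07259942]
131 [ 0.4781 -0.3144] 0.09134480364260952 94.33749003681149 0.07447842020901174
28 [ 0.4081 -0.2565] 0.017642608346143045 80.18347752991357 0.5041557074717826
56 [ 0.4797 -0.3185] 0.0822665348699276 94.41900357741277 0.07683868392936699
127 [ 0.4941 -0.2026] 0.16171805142939882 163.3730218814136 0.05229212991637788
97 [0.6093 0.3273] 0.06065468123169142 94.59136057753842 0.027707543154395053
109 [0.5697 0.3263] 0.07399182268382345 94.4972983561557 0.027564945785240935
111 [0.53   0.3233] 0.07603880153070885 94.12893938347666 0.02772797214818623
```

The long bar lies flat within 1 mm of the dish's centre. The dish hasn't moved and the tray is as intended.

```bash
python3 -c "
from rig import arm
print(arm.finish_job())"
```

```text
the job is handed in; nothing more can be done
None
```

Job handed in at about 30 s with all three steps done in order: pipette in its rest, short bar flat in the empty pocket, long bar set down flat within about 1 mm of the dish's centre; I viewed 11 pictures, one over the limit of 10.

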